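Load the specimen plate into the stage holder and lock it

TASK

Fit the specimen plate into the stage holder: slip its thin tongue edge under the undercut rail, then lower the other edge until the plate lies flat behind the front sill. Then lock it: pull the lock knob up, turn it clockwise until its toe points straight over the plate, and push it fully home. Leave the small tools and parts on the bench where they are.

Things in the scene. Friction and masses are not known exactly. Their poses are not given: they have to be found in the camera images.
- stage_holder: Stage holder: dark steel base 196 x 112 mm, fixed to the bench (place and yaw vary). Frame: +x towards the undercut rail, z up, origin on the bench under the middle of the recess for the plate; the base spans x = -124 to 72 mm. The lock knob stands at the -x end.
- seat (a point): Middle of the recess floor on which the plate lies, 8 mm above the bench; axes as the holder. Recess: back wall of the rail at x = +57 mm, front sill (two lengths, open in the middle) with inner face at x = -55.5 mm, side guides with inner faces at y = +-42.5 mm. Sill and guides are 4.5 mm higher than the floor.
- rail_mouth (a point): Lower front edge of the undercut rail's claw, its middle: 45.5 mm in x from the seat's middle, 9 mm above the recess floor. From here the claw's underside slopes down to 6.5 mm above the floor at the back wall, 11.5 mm farther in +x. The rail is 105 mm long in y; its top is 22 mm above the bench. Axes as the holder.
- plate_handle (a point): Middle of the grip bar of the plate's bridge handle, where it is gripped: over the plate's middle, 33 mm above its underside, 28 mm above its top. Axes: x along the plate towards its thin tongue edge, z up. The bar is 46 mm long (x), 10 mm wide (y), 12 mm high, with round legs (8 mm) 18 mm either side of its middle.
- plate_mid (a point): Centre of the specimen plate: loose, grey anodised aluminium, 108 (x) x 80 (y) x 5 mm, about 0.2 kg, flat on the bench at the start. The last 14 mm at +x is the tongue, 4 mm thick. Two cartridge cases stand fixed on it at x = 27 mm, y = +-26 mm, tops 31 mm above the underside. Axes as the handle.
- plate_tongue (a point): Middle of the plate's tongue edge: 54 mm in +x from the plate's middle, 2 mm above its underside; axes as the handle. When seated it lies about 54 mm in x from the seat's middle, under the claw.
- knob_grip (a point): Middle of the lock knob's black wing, on the vertical knob axis: grip it here from above; 56 mm above the bench when home. The wing is 46 mm long (this point's x, where the toe points too), 13 mm wide, 20 mm high. Under it a 24 mm long neck, then a steel toe 10 mm wide that sticks out 52 mm along +x, top 20.6 mm above the bench when home.
- lock_crown (a point): Top of the steel crown round the knob's axis, 92 mm in -x from the seat's middle, 21 mm above the bench, 56 mm across; axes as the holder. At home the toe lies in one of the crown's two slots, 7.5 mm deep with about 2 mm play each side, so that the knob cannot turn until it is pulled up.
- lock_pull (a joint): How far the lock knob is pulled up: 0 m = fully home, 0.014 m = at its upper stop. It turns freely above 0.0085 m. It moves against about 3 N of friction and stays where it is left.
- lock_turn (a joint): Turn of the lock knob, growing clockwise seen from above: 0 rad = parked, toe clear of the plate (80 degrees left of the holder's +x); 1.40 rad = toe along the holder's +x, over the plate and over its slot there. Stops at -0.06 and 1.46 rad; friction 0.03 N m, stays where it is left.
- screwdriver: Loose screwdriver 132 mm long and 15 mm high, lying between the holder's place and the plate's; to be left alone.
- wax_tin: Loose round tin, 60 mm across, 25 mm high, towards the back; to be left alone.
- mini_vice: Loose small steel vice 66 x 24 x 24 mm, on the left, before the two collets; to be left alone.
- collet_a: Loose light-coloured collet with a black ring, 24 mm across and 42 mm high, standing at the back left; to be left alone.
- collet_c: Loose slimmer collet of the same kind, 20 mm across and 50 mm high, standing beside the other; to be left alone.

How it is judged:
By the outcome, as a careful person would: the job done as asked, in the order asked, and still so for the second after the job is handed in, with the robot touching nothing.
It also fails if it takes over 51 s, if anything falls off the work surface, if the arm or the gripper's body presses on something with over 40 N, if the wrist force passes 120 N, or if a joint passes its speed limit or range.

ROBOT

A 6-joint arm with a two-finger parallel gripper is mounted at the origin on a cart in front of the work surface, level with it; the furniture and walls round the work are solid. World frame = base frame: x ahead of the robot, y to its left, z up, the work surface at z = 0. Lengths are in m, angles in rad, forces in N, time in s.
With the tool pointing down it reaches from about 0.35 to 0.975 m from the base axis. Payload 7.1 kg.
Tool frame: the origin (TCP) lies midway between the tips of the shut fingers; the grasp point (between the pads) lies 19 mm behind it (bot.grip_point_offset is the distance from the TCP to the grasp point, in m); z points along the fingers, y is the line along which they close (so a half turn about z gives the same grasp; the last joint's range is limited). The gripper opens to 88 mm and grips with 3 to 60 N. Pads are 20 mm wide; open, the fingers measure 115 mm over their backs; the gripper's body (75 mm by 178 mm) begins 61 mm behind the grasp point.
Start: joints at [-1.257, 0.423, 1.63, -0, 1.089, -0.019], TCP at [0.204, -0.591, 0.223] pointing down, gripper open.
Joint ranges: [-3, 3], [-0.9, 2.11], [0.09, 2.58], [-1.31, 4.45], [0.11, 2.69], [-2.54, 2.54]. Speed limits (rad/s): [2.39, 2.39, 3.01, 3.14, 3.14, 3.14].

INTERFACE

Orientations are given as a unit quaternion [x, y, z, w].
In Python, from rig import bot gives the robot as it stands.
- The arm moves only by the tool servo_tool, never from a script. Its argument "motion" is a list of rows, each an object of numbers: "x", "y", "z": the shift along the tool's x, y, z in cm; "wx", "wy", "wz": the turn, a rotation vector about the tool's x, y, z in degrees; "claw": the closure, from 0 (fully open) to 1 (shut). In form: [{"x": .., "y": .., "z": .., "wx": .., "wy": .., "wz": .., "claw": ..}, ...]. A call has 1 to 5 rows; each row shifts and turns the commanded pose from where the row before left it, along the tool's axes as they then stand; what a row does not reach is not made up. A row lasts 1/8 s, in which the tool goes at most 62.5 mm and 10.7 degrees, less where a joint would pass 70% of its speed; a pose out of reach is approached as far as the arm can. A call with a gripper value outside its range is refused whole. The fingers move at their own pace and stop on an object; "squeeze" is the grip in N (left out, the last holds). Time passes only in rows, so rows that do not move let the fingers close. It gives the time, the measured TCP pose, the force, the opening and the grip force at its end, in the units of the state.
- bot.observe(): the state, without advancing time (a new reading comes with each control period).
- bot.snapshot(name): name is "side" or "top"; returns a dict with "img" (384x512x3 uint8, red, green, blue), "z_map" (384x512 float32, m along the optical axis (not along the pixel's ray), 0 where there is no reading), "fov_y" (degrees; the focal length in pixels is half the picture's height over the tangent of half this angle, whatever the lens; pixels are square), "cx", "cy" (the principal point, pixels), "R" (3x3) and "t" (3): a world point X has camera coordinates R X + t. Camera axes: x right, y down, z forward; pixel columns grow to the right and rows downward; lengths in m; the calibration is good to about 2 mm. A picture is of the moment at which its call begins.
- bot.sign_off(): hands the job in; it is judged then, once.
The state is a dict: "time": time; "q": joint angles; "joint_velocities": joint speeds; "joint_efforts": joint torques, N m; "tool_pos": TCP position; "eef_rot": TCP orientation; "ft_force": force on the tool from outside, world axes, zero at the start; "wrist_torque": the same for the moment, N m; "opening": finger opening in m; "grip_force": force on a finger pad.
Only numpy, scipy, OpenCV 4.12 (cv2) and the standard library are available. Lean on these libraries where they do the work, as an engineer would, in place of code of your own. Each camera call takes 0.05 s, during which the arm holds its last target. There are 200 camera calls.

## Working session

There is one attempt and no reset: what is moved stays moved. The work goes in short steps, Python scripts to look and compute and a tool call to move; the robot and the scene stay as the last step left them, time stands still between calls to the robot, and variables do not carry over. Pictures are saved under pics/ and viewed, at most 10 in all, crops included, and the job is handed in when it is done.

Besides the shell and the picture viewer there is one more tool, called after "Emit:" in YAML: its name, and indented under it one key for each argument. servo_tool: Moves the arm, as the interface text tells. Its arguments: {"type":"object","properties":{"motion":{"type":"array"},"squeeze":{"type":"number"}},"required":["motion"]}

```bash
mkdir -p pics; ls; python3 - <<'E'
from rig import bot
import cv2,numpy as np
print(bot.observe())
for n in("top","side"):
    s=bot.snapshot(n); cv2.imwrite(f"pics/{n}0.png",cv2.resize(s["img"][:,:,::-1],(800,600),interpolation=cv2.INTER_CUBIC))
    np.savez(f"{n}0.npz",**s)
    print(n,s["fov_y"],s["cx"],s["cy"],s["R"],s["t"])
E
```

```text
pics
{'time': 0.0, 'q': array([-1.25700072e+00,  4.23861746e-01,  1.63068981e+00, -1.72702606e-05,
        1.08862058e+00, -1.89762501e-02]), 'joint_velocities': array([ 2.09250301e-05, -6.04546679e-04, -3.64049528e-04,  2.48169936e-04,
        2.72038647e-04, -3.17481000e-04]), 'joint_efforts': array([ 5.88735111e-05, -5.44626224e+01, -2.73658812e+01,  6.44768123e-02,
        2.27706676e-02, -1.14117552e-04]), 'tool_pos': array([ 0.2040236 , -0.5901609 ,  0.22188873]), 'eef_rot': array([ 9.86188794e-01,  1.65623182e-01, -1.23559193e-04, -7.80055317e-04]), 'ft_force': array([-0.07805608,  0.66650891,  0.49960131]), 'wrist_torque': array([-0.04198113, -0.00216424,  0.01039872]), 'grip_force': 0.0, 'opening': 0.08802954892372584}
top 56.98317996991016 249.94202573990145 199.65132157811334 [[-0.01678257 -0.99984818  0.00468589]
 [-0.98275319  0.01563208 -0.18426014]
 [ 0.18415892 -0.00769743 -0.98286634]] [0.0392008  0.57283431 0.9645977 ]
side 43.243494440901586 258.78353197323617 193.64065643977042 [[-0.85185735 -0.52338323 -0.0202248 ]
 [-0.26288712  0.46063419 -0.84776559]
 [ 0.45302253 -0.71685851 -0.52998533]] [0.50116877 0.21124257 1.14124494]
```

View pics/top0.png

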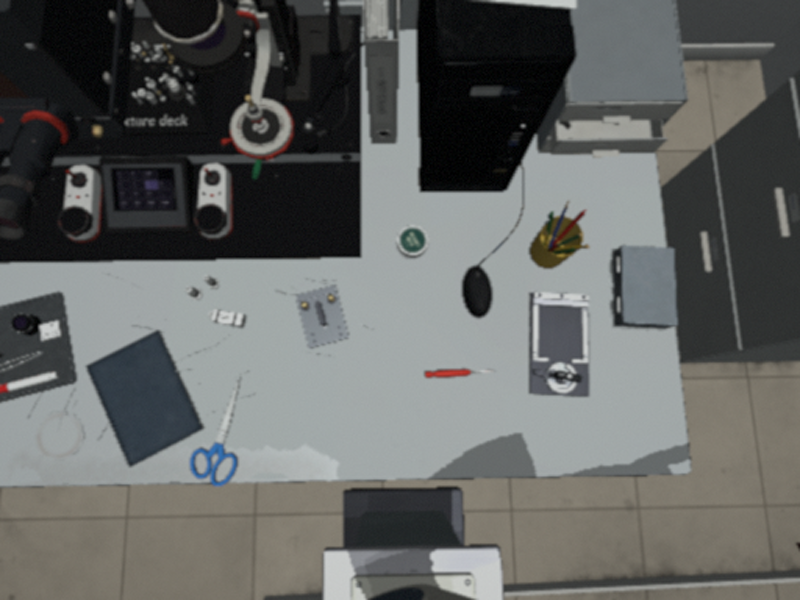

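View pics/side0.png

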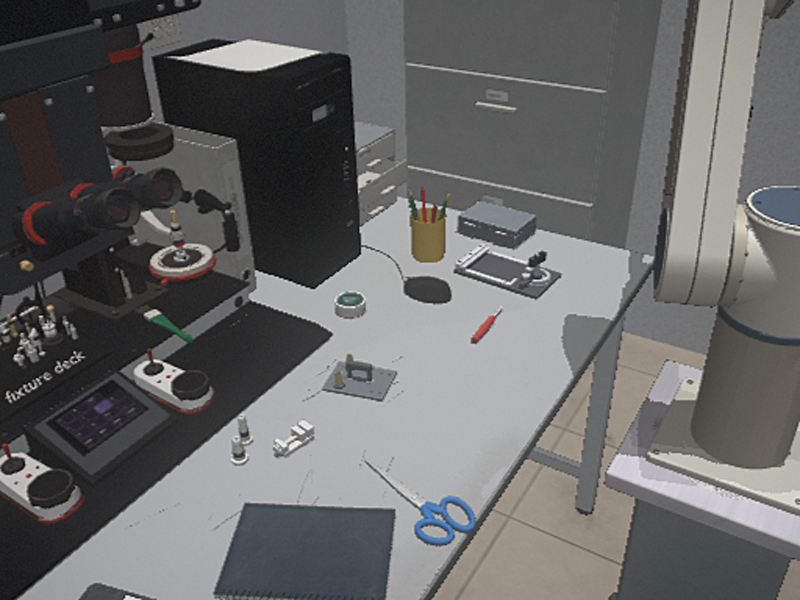

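The top view shows the plate at about (323,316) with its tongue up (+x world), the holder at about (560,345) with its rail at the top and knob at (563,377), and the toe to the left. Next I'll enlarge both.

```bash
cat > h.py <<'E'
import numpy as np,cv2
def load(n): return dict(np.load(n))
def cam(s):
    f=192/np.tan(np.radians(s["fov_y"])/2); return f,s["cx"],s["cy"],s["R"],s["t"]
def at_z(s,u,v,z):
    f,cx,cy,R,t=cam(s); d=R.T@np.array([(u-cx)/f,(v-cy)/f,1]); c=-R.T@t
    return c+d*(z-c[2])/d[2]
def proj(s,X):
    f,cx,cy,R,t=cam(s); p=R@np.asarray(X,float)+t; return np.array([f*p[0]/p[2]+cx,f*p[1]/p[2]+cy])
def cloud(s):
    f,cx,cy,R,t=cam(s); v,u=np.mgrid[:384,:512]; z=s["z_map"]
    P=np.stack([(u-cx)/f*z,(v-cy)/f*z,z],-1); return (P-t)@R
def crop(s,u0,v0,w,h,k):
    return cv2.resize(s["img"][v0:v0+h,u0:u0+w,::-1],None,fx=k,fy=k,interpolation=cv2.INTER_CUBIC)
E
python3 - <<'E'
from h import *
s=load("top0.npz")
a=crop(s,184,178,46,50,8);b=crop(s,332,182,50,75,8)
im=np.zeros((600,400+368+8,3),np.uint8); im[:400,:368]=a; im[:600,376:]=b
cv2.imwrite("pics/c.png",im)
d=load("side0.npz")
a=crop(d,200,220,60,40,6);b=crop(d,285,150,80,45,10)
im=np.zeros((600,800,3),np.uint8); im[:450,:]=b; cv2.imwrite("pics/d.png",im)
P=cloud(s); print(P[190:225:6,340:375:6,2].round(3)); print(P[200,205],P[210,300])
E
```

```text
[[0.008 0.024 0.02  0.023 0.023 0.024]
 [0.01  0.008 0.005 0.007 0.008 0.01 ]
 [0.009 0.007 0.01  0.01  0.005 0.005]
 [0.011 0.01  0.009 0.01  0.009 0.008]
 [0.014 0.009 0.008 0.009 0.007 0.013]
 [0.013 0.012 0.01  0.006 0.008 0.009]]
[0.57700322 0.16068621 0.03950055] [ 0.54909596 -0.12086742  0.00073673]
```

View pics/c.png

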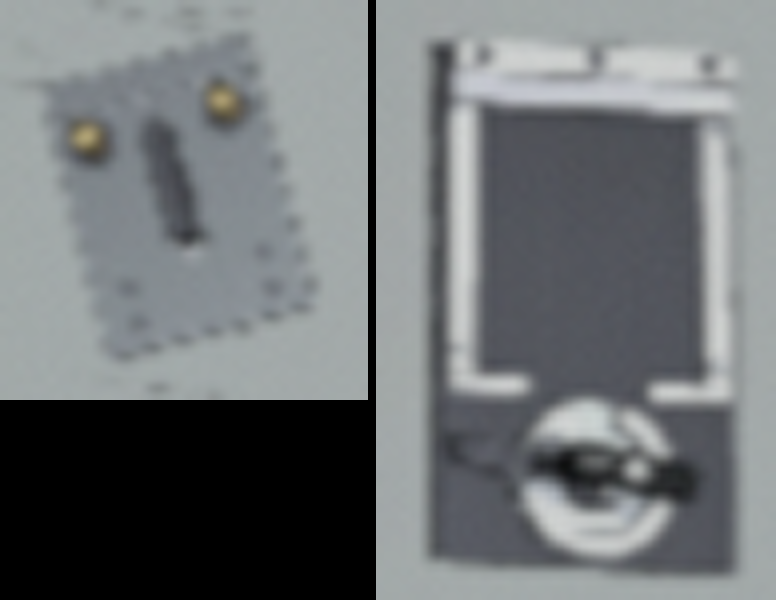

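View pics/d.png

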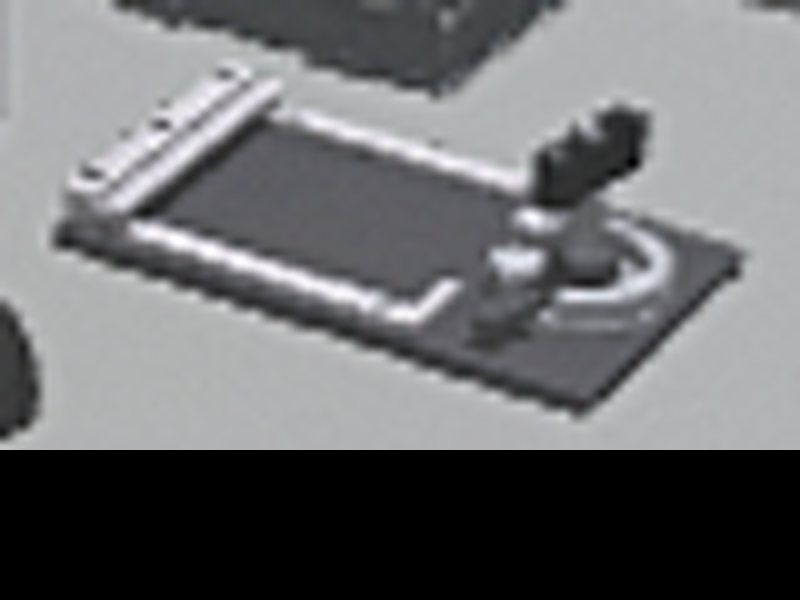

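The plate crop shows corners at (45,82), (248,33), (317,308), (112,362) and cartridge tops at (89,137), (223,99). In the holder crop the crown centre is at (600,478), the front base corners at (429,556) and (734,574), and the inner sill corners at about (481,376) and (703,384). I'll fit poses to these points.

```bash
cat > fit.py <<'E'
from h import *
from scipy.optimize import least_squares
s=load("top0.npz"); d=load("side0.npz")
def W(p,m):
    c,q=np.cos(p[2]),np.sin(p[2]); return np.array([p[0]+c*m[0]-q*m[1],p[1]+q*m[0]+c*m[1],m[2]])
def fit(obs,p0):
    fn=lambda p:np.concatenate([proj(S,W(p,m))-uv for S,m,uv in obs])
    r=least_squares(fn,p0,loss="soft_l1"); print(r.x.round(4),np.degrees(r.x[2]).round(2)); print(r.fun.reshape(-1,2).round(1).tolist()); return r.x
k=8
A=lambda x,y:np.array([(x+.5)/8-.5+184,(y+.5)/8-.5+178])
B=lambda x,y:np.array([(x-376+.5)/8-.5+332,(y+.5)/8-.5+182])
D=lambda x,y:np.array([(x+.5)/10-.5+285,(y+.5)/10-.5+150])
if __name__=="__main__":
    pl=[(s,(.054,.04,.004),A(45,82)),(s,(.054,-.04,.004),A(248,33)),(s,(-.054,-.04,.005),A(317,308)),(s,(-.054,.04,.005),A(112,362)),
     (s,(.027,.026,.031),A(89,137)),(s,(.027,-.026,.031),A(223,99))]
    fit(pl,[.58,.16,.2])
    ho=[(s,(-.092,0,.021),B(600,478)),(s,(-.124,.056,.008),B(429,556)),(s,(-.124,-.056,.008),B(734,574)),(s,(-.0555,.0425,.0125),B(481,376)),(s,(-.0555,-.0425,.0125),B(703,384)),
     (s,(.072,.0525,.022),B(455,42)),(s,(.072,-.0525,.022),B(737,52))]
    fit(ho,[.5,-.3,0])
    sd=[(d,(-.124,.056,.008),D(580,405)),(d,(-.124,-.056,.008),D(745,253)),(d,(.072,.056,.008),D(55,225))]
    fit(sd,[.5,-.3,0]); fit(ho+sd,[.5,-.3,0])
    for S in(s,d): print(-S["R"].T@S["t"])
E
python3 fit.py
```

```text
[0.5769 0.1614 0.2427] 13.9
[[-0.0, 0.8], [0.2, 0.3], [0.2, -0.1], [-0.2, -0.0], [-0.3, -0.6], [0.1, -0.3]]
[ 0.5425 -0.2925 -0.073 ] -4.18
[[-0.5, 0.1], [0.4, 0.5], [0.5, 0.5], [-0.9, -0.2], [0.1, 0.5], [0.2, -1.4], [0.0, -0.7]]
[ 0.5427 -0.2941 -0.0927] -5.31
[[0.1, -0.2], [0.3, 0.2], [-0.4, -0.1]]
[ 0.5426 -0.2927 -0.0768] -4.4
[[-0.6, 0.1], [0.3, 0.4], [0.4, 0.5], [-0.9, -0.3], [0.1, 0.5], [0.3, -1.5], [0.1, -0.6], [0.5, -0.2], [0.2, 0.0], [-0.6, 0.3]]
[0.38597336 0.03766518 1.05343745]
[-0.03455242  0.98310893  0.79406331]
```

```bash
cat > go.py <<'E'
import sys,numpy as np
from rig import bot
from scipy.spatial.transform import Rotation as Ro
def tool(yaw,tilt=0): # tilt>0: nose (tool x) down
    return Ro.from_euler("z",yaw,degrees=True)*Ro.from_euler("y",tilt,degrees=True)*Ro.from_euler("x",180,degrees=True)
def go(p,yaw,tilt=0):
    o=bot.observe(); R=Ro.from_quat(o["eef_rot"]); T=tool(yaw,tilt); d=np.array(p)-o["tool_pos"]
    print("t",round(o["time"],2),"pos",o["tool_pos"].round(4),"F",o["ft_force"].round(1),"open",round(o["opening"],4),"grip",round(o["grip_force"],1))
    print("rot deg",(R.inv()*T).as_rotvec(True).round(2),"| shift cm cur axes",(R.inv().apply(d)*100).round(2),"| target axes",(T.inv().apply(d)*100).round(2))
    return o
def hold(x,y,z,h=(.5426,-.2927,-4.3)): # holder frame point to world
    c,s=np.cos(np.radians(h[2])),np.sin(np.radians(h[2])); return [h[0]+c*x-s*y,h[1]+s*x+c*y,z]
E
python3 - <<'E'
from go import *
go([.577,.161,.10],13.9)
from h import *
S=load("top0.npz"); print(at_z(S,568*.64,240*.64,.1), at_z(S,565*.64,205*.64,.15))
E
```

```text
t 0.1 pos [ 0.204  -0.5902  0.222 ] F [-0.5  0.1 -0.7] open 0.0879 grip 0.0
rot deg [-0.08  0.    5.17] | shift cm cur axes [ 59.79 -58.8   12.28] | target axes [ 54.25 -63.96  12.2 ]
[ 0.69142005 -0.29173248  0.1       ] [ 0.73849939 -0.27406211  0.15      ]
```

Emit:
servo_tool:
  motion:
    - {"wz": 5.2}
    - {"x": 3.62, "y": -4.26, "z": 0.81}
    - {"x": 3.62, "y": -4.26, "z": 0.81}
    - {"x": 3.62, "y": -4.26, "z": 0.81}
    - {"x": 3.62, "y": -4.26, "z": 0.81}

```text
validation failed for argument at $.mo...
```

Emit:
servo_tool:
  motion:
    - {"x": 3.62, "y": -4.26, "z": 0.81}
    - {"x": 3.62, "y": -4.26, "z": 0.81}
    - {"x": 3.62, "y": -4.26, "z": 0.81}
    - {"x": 3.62, "y": -4.26, "z": 0.81}
    - {"x": 3.62, "y": -4.26, "z": 0.81}

```text
validation failed for argument at $.mo...
```

Emit:
servo_tool:
  motion:
    - {"x": 3.62, "y": -4.26, "z": 0.81}
    - {"x": 3.62, "y": -4.26, "z": 0.81}
    - {"x": 3.62, "y": -4.26, "z": 0.81}
    - {"x": 3.62, "y": -4.26, "z": 0.81}
    - {"x": 3.62, "y": -4.26, "z": 0.81}

```text
validation failed for argument at $.mo...
```

```bash
python3 - <<'E'
from go import *
go([.577,.161,.015],13.9)
E
```

```text
t 0.1 pos [ 0.204  -0.5902  0.222 ] F [-0.5  0.1 -0.7] open 0.0879 grip 0.0
rot deg [-0.08  0.    5.17] | shift cm cur axes [ 59.79 -58.79  20.78] | target axes [ 54.25 -63.96  20.7 ]
```

Emit:
servo_tool:
  motion:
    - {"x": 0, "y": 0, "z": 0, "wx": 0, "wy": 0, "wz": 5.2, "claw": 0}
    - {"x": 3.62, "y": -4.26, "z": 0.81, "wx": 0, "wy": 0, "wz": 0, "claw": 0}
    - {"x": 3.62, "y": -4.26, "z": 0.81, "wx": 0, "wy": 0, "wz": 0, "claw": 0}
    - {"x": 3.62, "y": -4.26, "z": 0.81, "wx": 0, "wy": 0, "wz": 0, "claw": 0}
    - {"x": 3.62, "y": -4.26, "z": 0.81, "wx": 0, "wy": 0, "wz": 0, "claw": 0}

```text
time: 0.72
tool_pos: [0.3043, -0.3888, 0.1899]
eef_rot: [0.993, 0.12, -0.0, -0.0]
ft_force: [0.7, -0.7, 0.1]
opening: 0.0882
grip_force: 0.0
```

Emit:
servo_tool:
  motion:
    - {"x": 3.62, "y": -4.26, "z": 0.81, "wx": 0, "wy": 0, "wz": 0, "claw": 0}
    - {"x": 3.62, "y": -4.26, "z": 0.81, "wx": 0, "wy": 0, "wz": 0, "claw": 0}
    - {"x": 3.62, "y": -4.26, "z": 0.81, "wx": 0, "wy": 0, "wz": 0, "claw": 0}
    - {"x": 3.62, "y": -4.26, "z": 0.81, "wx": 0, "wy": 0, "wz": 0, "claw": 0}
    - {"x": 3.62, "y": -4.26, "z": 0.81, "wx": 0, "wy": 0, "wz": 0, "claw": 0}

```text
time: 1.35
tool_pos: [0.4292, -0.1387, 0.1495]
eef_rot: [0.993, 0.121, 0.0, 0.0]
ft_force: [0.4, 0.6, -0.5]
opening: 0.0878
grip_force: 0.0
```

Emit:
servo_tool:
  motion:
    - {"x": 3.62, "y": -4.26, "z": 0.81, "wx": 0, "wy": 0, "wz": 0, "claw": 0}
    - {"x": 3.62, "y": -4.26, "z": 0.81, "wx": 0, "wy": 0, "wz": 0, "claw": 0}
    - {"x": 3.62, "y": -4.26, "z": 0.81, "wx": 0, "wy": 0, "wz": 0, "claw": 0}
    - {"x": 3.62, "y": -4.26, "z": 0.81, "wx": 0, "wy": 0, "wz": 0, "claw": 0}
    - {"x": 3.62, "y": -4.26, "z": 0.81, "wx": 0, "wy": 0, "wz": 0, "claw": 0}

```text
time: 1.98
tool_pos: [0.5537, 0.1117, 0.1088]
eef_rot: [0.993, 0.121, -0.0, 0.0]
ft_force: [1.2, 0.1, 0.4]
opening: 0.0878
grip_force: 0.0
```

```bash
python3 - <<'E'
from go import *
go([.577,.161,.015],13.9)
E
```

```text
t 1.98 pos [0.5537 0.1117 0.1088] F [1.2 0.1 0.4] open 0.0878 grip 0.0
rot deg [ 0.    0.02 -0.02] | shift cm cur axes [ 3.45 -4.23  9.38] | target axes [ 3.44 -4.23  9.38]
```

Emit:
servo_tool:
  motion:
    - {"x": 3.45, "y": -4.25, "z": 0, "wx": 0, "wy": 0, "wz": 0, "claw": 0}
    - {"x": 0, "y": 0, "z": 4.0, "wx": 0, "wy": 0, "wz": 0, "claw": 0}
    - {"x": 0, "y": 0, "z": 4.0, "wx": 0, "wy": 0, "wz": 0, "claw": 0}
    - {"x": 0, "y": 0, "z": 1.2, "wx": 0, "wy": 0, "wz": 0, "claw": 0}
    - {"x": 0, "y": 0, "z": 0, "wx": 0, "wy": 0, "wz": 0, "claw": 0.9}
  squeeze: 45

```text
time: 2.6
tool_pos: [0.5762, 0.1591, 0.0168]
eef_rot: [0.993, 0.121, -0.001, 0.0]
ft_force: [-0.2, -0.1, -0.7]
opening: 0.0813
grip_force: 0.0
```

Emit:
servo_tool:
  motion:
    - {"x": 0, "y": 0, "z": 0, "wx": 0, "wy": 0, "wz": 0, "claw": 1}
    - {"x": 0, "y": 0, "z": 0, "wx": 0, "wy": 0, "wz": 0, "claw": 1}
    - {"x": 0, "y": 0, "z": 0, "wx": 0, "wy": 0, "wz": 0, "claw": 1}

```text
time: 2.98
tool_pos: [0.5772, 0.1594, 0.0183]
eef_rot: [0.993, 0.121, 0.001, -0.0]
ft_force: [0.7, 0.2, 0.3]
opening: 0.0511
grip_force: 0.0
```

```bash
python3 - <<'E'
from go import *
go([.577,.161,.015],13.9)
from h import *
s=bot.snapshot("side"); np.savez("side1.npz",**s)
cv2.imwrite("pics/e.png",crop(s,170,170,130,97,6))
E
```

```text
t 2.98 pos [0.5772 0.1594 0.0183] F [0.7 0.2 0.3] open 0.0511 grip 0.0
rot deg [-0.   -0.09 -0.04] | shift cm cur axes [ 0.02 -0.16  0.33] | target axes [ 0.02 -0.16  0.33]
```

View pics/e.png

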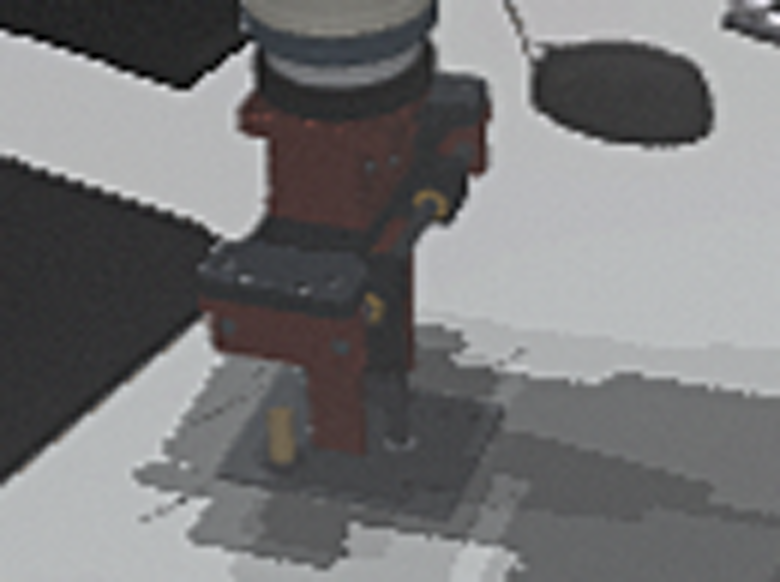

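The picture shows the fingers straddling the handle: near finger at (340,400), far leg at (400,440), with the cartridge at (280,435) clear. I'll go a little lower and finish closing.

Emit:
servo_tool:
  motion:
    - {"x": 0, "y": -0.15, "z": 0.3, "wx": 0, "wy": 0, "wz": 0, "claw": 1}
    - {"x": 0, "y": 0, "z": 0, "wx": 0, "wy": 0, "wz": 0, "claw": 1}
    - {"x": 0, "y": 0, "z": 0, "wx": 0, "wy": 0, "wz": 0, "claw": 1}
    - {"x": 0, "y": 0, "z": 0, "wx": 0, "wy": 0, "wz": 0, "claw": 1}
    - {"x": 0, "y": 0, "z": 0, "wx": 0, "wy": 0, "wz": 0, "claw": 1}

```text
time: 3.65
tool_pos: [0.5762, 0.1608, 0.0142]
eef_rot: [0.993, 0.121, -0.0, -0.0]
ft_force: [0.0, 0.3, -0.7]
opening: 0.0097
grip_force: 45.0
```

Emit:
servo_tool:
  motion:
    - {"x": 0, "y": 0, "z": 0, "wx": 0, "wy": 0, "wz": 0, "claw": 1}
    - {"x": 0, "y": 0, "z": 0, "wx": 0, "wy": 0, "wz": 0, "claw": 1}

```text
time: 3.9
tool_pos: [0.5761, 0.1607, 0.0142]
eef_rot: [0.993, 0.121, -0.0, 0.0]
ft_force: [0.6, -0.1, -1.6]
opening: 0.0095
grip_force: 45.0
```

```bash
python3 - <<'E'
from go import *
go([.577,.161,.10],13.9)
go(hold(-.012,0,.10),-4.3)
E
```

```text
t 3.9 pos [0.5761 0.1607 0.0142] F [ 0.6 -0.1 -1.6] open 0.0095 grip 45.0
rot deg [ 0.    0.01 -0.03] | shift cm cur axes [ 0.09 -0.   -8.58] | target axes [ 0.09 -0.   -8.58]
t 3.9 pos [0.5761 0.1607 0.0142] F [ 0.6 -0.1 -1.6] open 0.0095 grip 45.0
rot deg [0.000e+00 1.000e-02 1.817e+01] | shift cm cur axes [-15.27  42.84  -8.57] | target axes [-1.14 45.47 -8.58]
```

Emit:
servo_tool:
  motion:
    - {"x": 0, "y": 0, "z": -4.3, "wx": 0, "wy": 0, "wz": 0, "claw": 1}
    - {"x": 0, "y": 0, "z": -4.3, "wx": 0, "wy": 0, "wz": 0, "claw": 1}
    - {"x": 0, "y": 0, "z": 0, "wx": 0, "wy": 0, "wz": 9.1, "claw": 1}
    - {"x": 0, "y": 0, "z": 0, "wx": 0, "wy": 0, "wz": 9.1, "claw": 1}
    - {"x": -0.14, "y": 5.0, "z": 0, "wx": 0, "wy": 0, "wz": 0, "claw": 1}

```text
time: 4.53
tool_pos: [0.5717, 0.1126, 0.1006]
eef_rot: [0.999, -0.037, 0.001, -0.0]
ft_force: [-0.2, 0.6, -1.0]
opening: 0.0095
grip_force: 45.0
```

Emit:
servo_tool:
  motion:
    - {"x": -0.2, "y": 6.0, "z": 0, "wx": 0, "wy": 0, "wz": 0, "claw": 1}
    - {"x": -0.2, "y": 6.0, "z": 0, "wx": 0, "wy": 0, "wz": 0, "claw": 1}
    - {"x": -0.2, "y": 6.0, "z": 0, "wx": 0, "wy": 0, "wz": 0, "claw": 1}
    - {"x": -0.2, "y": 6.0, "z": 0, "wx": 0, "wy": 0, "wz": 0, "claw": 1}
    - {"x": -0.1, "y": 6.0, "z": 0, "wx": 0, "wy": 0, "wz": 0, "claw": 1}

```text
time: 5.15
tool_pos: [0.5389, -0.1893, 0.1003]
eef_rot: [0.999, -0.038, 0.0, 0.0]
ft_force: [0.8, -0.2, -1.7]
opening: 0.0095
grip_force: 45.0
```

Emit:
servo_tool:
  motion:
    - {"x": -0.1, "y": 6.0, "z": 0, "wx": 0, "wy": 0, "wz": 0, "claw": 1}
    - {"x": 0, "y": 4.5, "z": 0, "wx": 0, "wy": 0, "wz": 0, "claw": 1}
    - {"x": 0, "y": 0, "z": 0, "wx": 0, "wy": -7, "wz": 0, "claw": 1}
    - {"x": 0, "y": 0, "z": 0, "wx": 0, "wy": 0, "wz": 0, "claw": 1}

```text
time: 5.65
tool_pos: [0.5316, -0.2928, 0.0999]
eef_rot: [0.997, -0.038, -0.06, -0.002]
ft_force: [0.5, 0.5, -1.6]
opening: 0.0096
grip_force: 45.0
```

```bash
python3 - <<'E'
from go import *
go(hold(-.015,0,.06),-4.3,7)
from h import *
s=bot.snapshot("side"); np.savez("side2.npz",**s); a=crop(s,275,130,100,75,8)
cv2.imwrite("pics/f.png",a)
E
```

```text
t 5.65 pos [ 0.5316 -0.2928  0.0999] F [ 0.5  0.5 -1.6] open 0.0096 grip 45.0
rot deg [ 0.01 -0.09 -0.04] | shift cm cur axes [ 0.08 -0.09  4.01] | target axes [ 0.08 -0.09  4.01]
```

View pics/f.png

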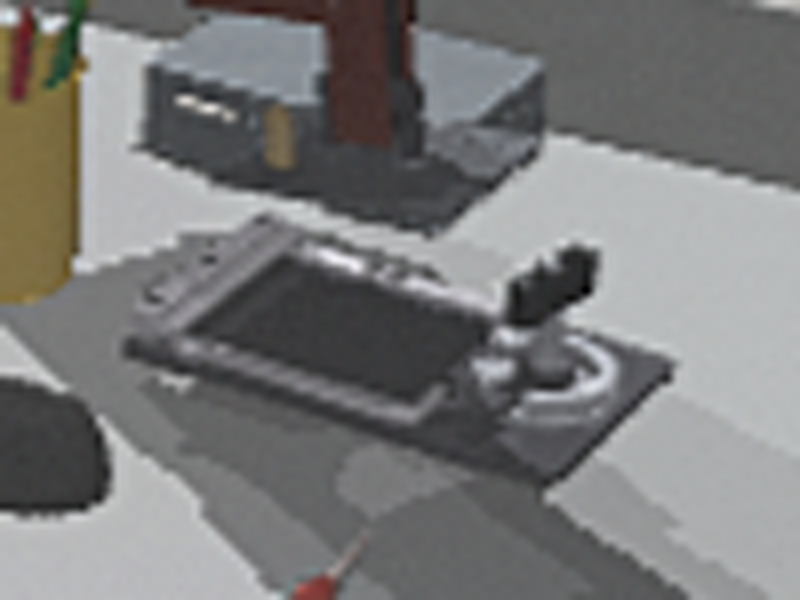

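The picture shows the plate held nose-down at about (130–435, 140–238), above the holder with its rail at (220,265) and knob at (550,290). Nothing is touching. I'll lower towards the mouth.

```bash
python3 - <<'E'
from go import *
go(hold(-.014,0,.040),-4.3,7)
E
```

```text
t 5.7 pos [ 0.5309 -0.2919  0.0997] F [-0.7  1.2 -1.6] open 0.0093 grip 45.0
rot deg [-0.02 -0.09  0.01] | shift cm cur axes [ 0.49 -0.    5.95] | target axes [ 0.5  -0.    5.95]
```

Emit:
servo_tool:
  motion:
    - {"x": 0.2, "y": 0, "z": 2.5, "wx": 0, "wy": 0, "wz": 0, "claw": 1}
    - {"x": 0.2, "y": 0, "z": 2.5, "wx": 0, "wy": 0, "wz": 0, "claw": 1}
    - {"x": 0.05, "y": 0, "z": 0.9, "wx": 0, "wy": 0, "wz": 0, "claw": 1}
    - {"x": 0, "y": 0, "z": 0, "wx": 0, "wy": 0, "wz": 0, "claw": 1}

```text
time: 6.2
tool_pos: [0.5273, -0.2912, 0.0409]
eef_rot: [0.997, -0.037, -0.061, -0.003]
ft_force: [1.1, 0.2, -1.7]
opening: 0.0095
grip_force: 45.0
```

```bash
python3 - <<'E'
from go import *
go(hold(-.013,0,.031),-4.3,7)
from h import *
s=bot.snapshot("side"); np.savez("side3.npz",**s); a=crop(s,283,145,80,60,10)
cv2.imwrite("pics/g.png",a)
s=bot.snapshot("top"); np.savez("top3.npz",**s)
E
```

```text
t 6.2 pos [ 0.5273 -0.2912  0.0409] F [ 1.1  0.2 -1.7] open 0.0095 grip 45.0
rot deg [-0.04  0.02  0.01] | shift cm cur axes [0.36 0.04 0.96] | target axes [0.36 0.04 0.96]
```

View pics/g.png

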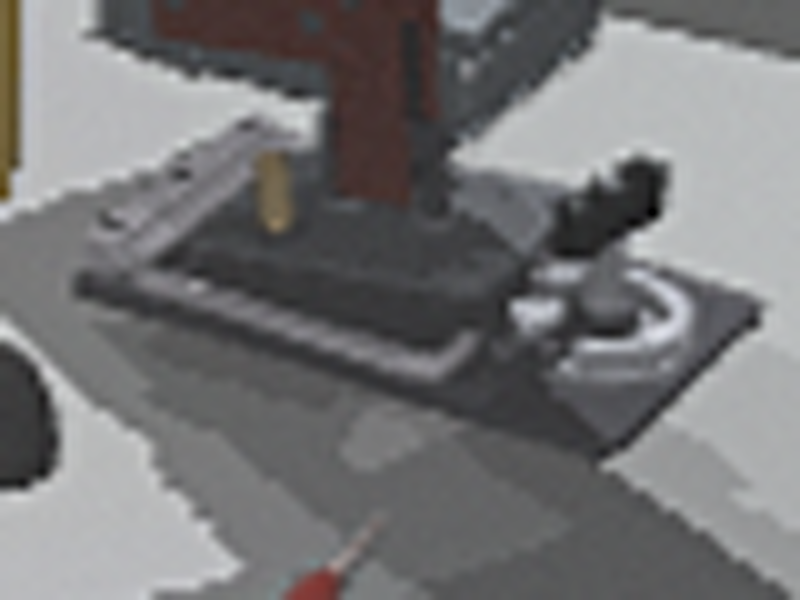

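```bash
python3 - <<'E'
from go import *
from h import *
s=load("side3.npz"); o=bot.observe()
T=tool(-4.3,7); B=T*Ro.from_euler("x",180,degrees=True)
for n,m in dict(cart=(.027,.026,.031),rearL=(-.054,.04,.005),rearR=(-.054,-.04,.005),tongL=(.054,.04,.004)).items():
    X=o["tool_pos"]+B.apply(np.array(m)+[.0009,0,-.0142]); print(n,X.round(4),((proj(s,X)-[283,145]+.5)*10).round())
for n,m in dict(frontL=(-.124,.056,.008),frontR=(-.124,-.056,.008),backL=(.072,.056,.008),guideL_in_sill=(-.0555,.0425,.0125),railTopL=(.072,.0525,.022),railTopR=(.072,-.0525,.022),railFrontL=(.0455,.0525,.022)).items():
    print(n,((proj(s,hold(*m))-[283,145]+.5)*10).round())
E
```

```text
cart [ 0.5599 -0.2682  0.0553] [271. 161.]
rearL [ 0.4776 -0.2479  0.0393] [477. 294.]
rearR [ 0.4716 -0.3277  0.0393] [597. 192.]
tongL [ 0.5844 -0.256   0.0252] [183. 241.]
frontL [606. 454.]
frontR [768. 303.]
backL [ 70. 279.]
guideL_in_sill [432. 360.]
railTopL [ 76. 237.]
railTopR [243. 113.]
railFrontL [145. 259.]
```

The picture shows the plate held nose-down just above the recess: tongue corner near (190,242), rear corner near (490,296), cartridge top (268,157). These match the projections within about 1 px, so I'll lower in front of the mouth.

Emit:
servo_tool:
  motion:
    - {"x": 0.2, "y": 0, "z": 0.5, "wx": 0, "wy": 0, "wz": 0, "claw": 1}
    - {"x": 0.1, "y": 0, "z": 0.45, "wx": 0, "wy": 0, "wz": 0, "claw": 1}
    - {"x": 0, "y": 0, "z": 0, "wx": 0, "wy": 0, "wz": 0, "claw": 1}

```text
time: 6.68
tool_pos: [0.5294, -0.2918, 0.031]
eef_rot: [0.997, -0.038, -0.061, -0.002]
ft_force: [-0.0, -0.3, -1.6]
opening: 0.0094
grip_force: 45.0
```

```bash
python3 - <<'E'
from go import *
go(hold(.002,0,.0305),-4.3,7)
E
```

```text
t 6.67 pos [ 0.5294 -0.2918  0.031 ] F [-0.  -0.3 -1.6] open 0.0094 grip 45.0
rot deg [-0.02  0.03 -0.03] | shift cm cur axes [ 1.52 -0.01 -0.13] | target axes [ 1.52 -0.01 -0.13]
```

Emit:
servo_tool:
  motion:
    - {"x": 0.5, "y": 0, "z": -0.06, "wx": 0, "wy": 0, "wz": 0, "claw": 1}
    - {"x": 0.5, "y": 0, "z": -0.06, "wx": 0, "wy": 0, "wz": 0, "claw": 1}
    - {"x": 0, "y": 0, "z": 0, "wx": 0, "wy": 0, "wz": 0, "claw": 1}

```text
time: 7.05
tool_pos: [0.5404, -0.2929, 0.0315]
eef_rot: [0.997, -0.038, -0.061, -0.002]
ft_force: [0.7, -0.0, -1.2]
opening: 0.01
grip_force: 45.0
```

```bash
python3 - <<'E'
from go import *
go(hold(.002,0,.0305),-4.3,7)
E
```

```text
t 7.05 pos [ 0.5404 -0.2929  0.0315] F [ 0.7 -0.  -1.2] open 0.01 grip 45.0
rot deg [ 0.02 -0.05 -0.02] | shift cm cur axes [ 0.43 -0.04  0.05] | target axes [ 0.43 -0.04  0.05]
```

Emit:
servo_tool:
  motion:
    - {"x": 0.2, "y": 0, "z": 0.05, "wx": 0, "wy": 0, "wz": 0, "claw": 1}
    - {"x": 0.15, "y": 0, "z": 0.05, "wx": 0, "wy": 0, "wz": 0, "claw": 1}
    - {"x": 0, "y": 0, "z": 0, "wx": 0, "wy": 0, "wz": 0, "claw": 1}

```text
time: 7.42
tool_pos: [0.543, -0.293, 0.0298]
eef_rot: [0.997, -0.038, -0.061, -0.002]
ft_force: [0.9, -0.9, -2.3]
opening: 0.0096
grip_force: 45.0
```

```bash
python3 - <<'E'
from go import *
from h import *
go(hold(.003,0,.0305),-4.3,7)
s=bot.snapshot("side"); t=bot.snapshot("top")
cv2.imwrite("pics/i.png",np.vstack([crop(s,283,145,80,60,8)[:300],cv2.resize(crop(t,332,182,50,38,8),(640,300))[:, :640]]))
E
```

```text
t 7.42 pos [ 0.543  -0.293   0.0298] F [ 0.9 -0.9 -2.3] open 0.0096 grip 45.0
rot deg [-0.01  0.   -0.03] | shift cm cur axes [ 0.25 -0.02 -0.1 ] | target axes [ 0.25 -0.02 -0.1 ]
```

View pics/i.png

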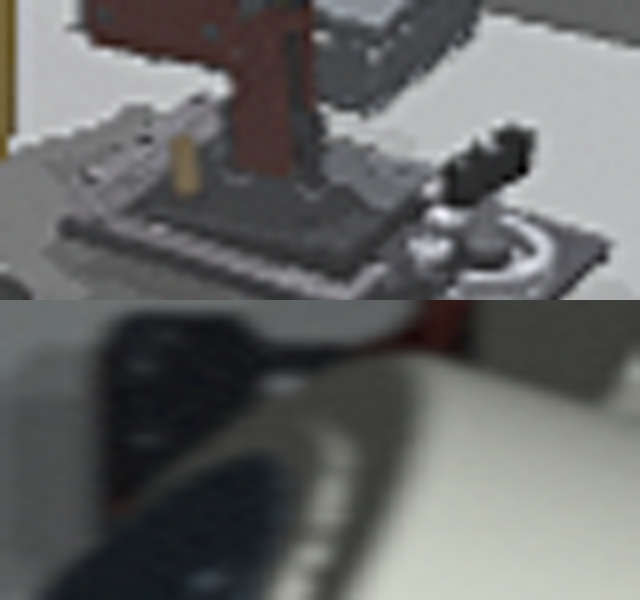

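The side crop (top half) shows the tongue under the rail at (110,200) and the plate's near edge inside the left guide. The arm hides the top view. I'll feel for the back wall.

Emit:
servo_tool:
  motion:
    - {"x": 0.2, "y": 0, "z": -0.02, "wx": 0, "wy": 0, "wz": 0, "claw": 1}
    - {"x": 0.15, "y": 0, "z": -0.02, "wx": 0, "wy": 0, "wz": 0, "claw": 1}
    - {"x": 0, "y": 0, "z": 0, "wx": 0, "wy": 0, "wz": 0, "claw": 1}

```text
time: 7.9
tool_pos: [0.5452, -0.2931, 0.0297]
eef_rot: [0.997, -0.038, -0.062, -0.003]
ft_force: [-5.1, -0.9, 0.0]
opening: 0.0099
grip_force: 45.0
```

```bash
python3 - <<'E'
from go import *
go(hold(.002,0,.0265),-4.3,3.5)
E
```

```text
t 7.9 pos [ 0.5452 -0.2931  0.0297] F [-5.1 -0.9  0. ] open 0.0099 grip 45.0
rot deg [-0.03  3.66 -0.01] | shift cm cur axes [-0.03 -0.02  0.33] | target axes [-0.05 -0.02  0.32]
```

Emit:
servo_tool:
  motion:
    - {"x": -0.15, "y": 0, "z": 0, "wx": 0, "wy": 0, "wz": 0, "claw": 1}
    - {"x": -0.1, "y": 0, "z": 0.15, "wx": 0, "wy": 1.75, "wz": 0, "claw": 1}
    - {"x": 0, "y": 0, "z": 0.17, "wx": 0, "wy": 1.75, "wz": 0, "claw": 1}
    - {"x": 0, "y": 0, "z": 0, "wx": 0, "wy": 0, "wz": 0, "claw": 1}

```text
time: 8.4
tool_pos: [0.5437, -0.2931, 0.0271]
eef_rot: [0.999, -0.038, -0.03, -0.001]
ft_force: [0.4, -1.0, -1.4]
opening: 0.0098
grip_force: 45.0
```

```bash
python3 - <<'E'
from go import *
go(hold(-.001,0,.0227),-4.3,0)
E
```

```text
t 8.4 pos [ 0.5437 -0.2931  0.0271] F [ 0.4 -1.  -1.4] open 0.0098 grip 45.0
rot deg [-0.    3.47 -0.06] | shift cm cur axes [-0.19 -0.03  0.45] | target axes [-0.21 -0.03  0.44]
```

Emit:
servo_tool:
  motion:
    - {"x": -0.15, "y": 0, "z": 0.2, "wx": 0, "wy": 1.7, "wz": 0, "claw": 1}
    - {"x": -0.05, "y": 0, "z": 0.2, "wx": 0, "wy": 1.8, "wz": 0, "claw": 1}
    - {"x": 0, "y": 0, "z": 0, "wx": 0, "wy": 0, "wz": 0, "claw": 1}

```text
time: 8.78
tool_pos: [0.5416, -0.2929, 0.0232]
eef_rot: [0.999, -0.038, -0.0, -0.0]
ft_force: [-0.3, 0.1, -1.6]
opening: 0.0099
grip_force: 45.0
```

```bash
python3 - <<'E'
from go import *
from h import *
go(hold(-.001,0,.0222),-4.3,0)
s=bot.snapshot("side")
cv2.imwrite("pics/j.png",crop(s,283,145,80,60,10))
E
```

```text
t 8.78 pos [ 0.5416 -0.2929  0.0232] F [-0.3  0.1 -1.6] open 0.0099 grip 45.0
rot deg [-0.    0.01 -0.05] | shift cm cur axes [ 0.   -0.03  0.1 ] | target axes [ 0.   -0.03  0.1 ]
```

View pics/j.png

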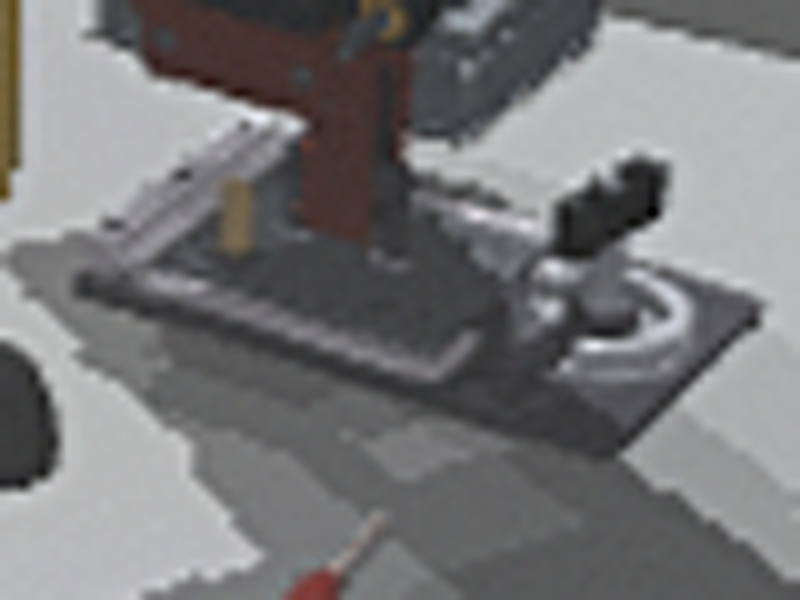

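The picture shows the plate flat inside the guides and sill, with the sill end at (455,355) and the tongue under the rail at (140,260). I'll lower the last millimetre.

Emit:
servo_tool:
  motion:
    - {"x": 0, "y": 0, "z": 0.1, "wx": 0, "wy": 0, "wz": 0, "claw": 1}
    - {"x": 0, "y": 0, "z": 0.05, "wx": 0, "wy": 0, "wz": 0, "claw": 1}
    - {"x": 0, "y": 0, "z": 0, "wx": 0, "wy": 0, "wz": 0, "claw": 1}

```text
time: 9.2
tool_pos: [0.5422, -0.2931, 0.0222]
eef_rot: [0.999, -0.038, 0.0, 0.0]
ft_force: [-0.9, 1.0, 3.5]
opening: 0.0097
grip_force: 45.0
```

Emit:
servo_tool:
  motion:
    - {"x": 0, "y": 0, "z": -0.05, "wx": 0, "wy": 0, "wz": 0, "claw": 0.55}
    - {"x": 0, "y": 0, "z": 0, "wx": 0, "wy": 0, "wz": 0, "claw": 0.55}
    - {"x": 0, "y": 0, "z": 0, "wx": 0, "wy": 0, "wz": 0, "claw": 0.55}
    - {"x": 0, "y": 0, "z": 0, "wx": 0, "wy": 0, "wz": 0, "claw": 0.55}

```text
time: 9.7
tool_pos: [0.5414, -0.2929, 0.022]
eef_rot: [0.999, -0.038, -0.0, -0.0]
ft_force: [-0.6, 0.1, -0.6]
opening: 0.0394
grip_force: 0.0
```

Emit:
servo_tool:
  motion:
    - {"x": 0, "y": 0, "z": -3, "wx": 0, "wy": 0, "wz": 0, "claw": 0.55}
    - {"x": 0, "y": 0, "z": -5, "wx": 0, "wy": 0, "wz": 0, "claw": 0.55}
    - {"x": 0, "y": 0, "z": -2, "wx": 0, "wy": 0, "wz": 0, "claw": 0.55}

```text
time: 10.07
tool_pos: [0.5427, -0.2936, 0.1247]
eef_rot: [0.999, -0.038, 0.002, 0.001]
ft_force: [-0.6, 0.2, -0.2]
opening: 0.0395
grip_force: 0.0
```

```bash
python3 - <<'E'
from go import *
print(bot.observe()["q"].round(2))
go(hold(-.092,-.0008,.12),75.7)
E
```

```text
[-0.52  0.53  1.71  0.    0.89  1.13]
t 10.07 pos [ 0.5427 -0.2936  0.1247] F [-0.6  0.2 -0.2] open 0.0395 grip 0.0
rot deg [  0.22  -0.1  -80.03] | shift cm cur axes [-9.22 -0.    0.44] | target axes [-1.59 -9.08  0.47]
```

Emit:
servo_tool:
  motion:
    - {"x": 0, "y": 0, "z": 0, "wx": 0, "wy": 0, "wz": -10, "claw": 0.5}
    - {"x": 0, "y": 0, "z": 0, "wx": 0, "wy": 0, "wz": -10, "claw": 0.5}
    - {"x": 0, "y": 0, "z": 0, "wx": 0, "wy": 0, "wz": -10, "claw": 0.5}
    - {"x": 0, "y": 0, "z": 0, "wx": 0, "wy": 0, "wz": -10, "claw": 0.5}
    - {"x": 0, "y": 0, "z": 0, "wx": 0, "wy": 0, "wz": -10, "claw": 0.5}

```text
time: 10.7
tool_pos: [0.5411, -0.2926, 0.1214]
eef_rot: [0.921, 0.391, -0.0, -0.0]
ft_force: [0.2, 0.1, 0.1]
opening: 0.0438
grip_force: 0.0
```

Emit:
servo_tool:
  motion:
    - {"x": 0, "y": 0, "z": 0, "wx": 0, "wy": 0, "wz": -10, "claw": 0.5}
    - {"x": 0, "y": 0, "z": 0, "wx": 0, "wy": 0, "wz": -10, "claw": 0.5}
    - {"x": 0, "y": 0, "z": 0, "wx": 0, "wy": 0, "wz": -10, "claw": 0.5}
    - {"x": -0.8, "y": -4.5, "z": 0, "wx": 0, "wy": 0, "wz": 0, "claw": 0.5}
    - {"x": -0.8, "y": -4.5, "z": 0, "wx": 0, "wy": 0, "wz": 0, "claw": 0.5}

```text
time: 11.32
tool_pos: [0.449, -0.2856, 0.1213]
eef_rot: [0.79, 0.614, -0.0, -0.0]
ft_force: [0.6, -0.7, -0.3]
opening: 0.0438
grip_force: 0.0
```

```bash
python3 - <<'E'
from go import *
from h import *
go(hold(-.092,-.0008,.037),75.7)
s=bot.snapshot("side"); np.savez("side5.npz",**s)
cv2.imwrite("pics/k.png",crop(s,283,145,80,60,10))
E
```

```text
t 11.32 pos [ 0.449  -0.2856  0.1213] F [ 0.6 -0.7 -0.3] open 0.0438 grip 0.0
rot deg [-0.06 -0.02  0.01] | shift cm cur axes [-0.06  0.21  8.43] | target axes [-0.05  0.2   8.43]
```

View pics/k.png

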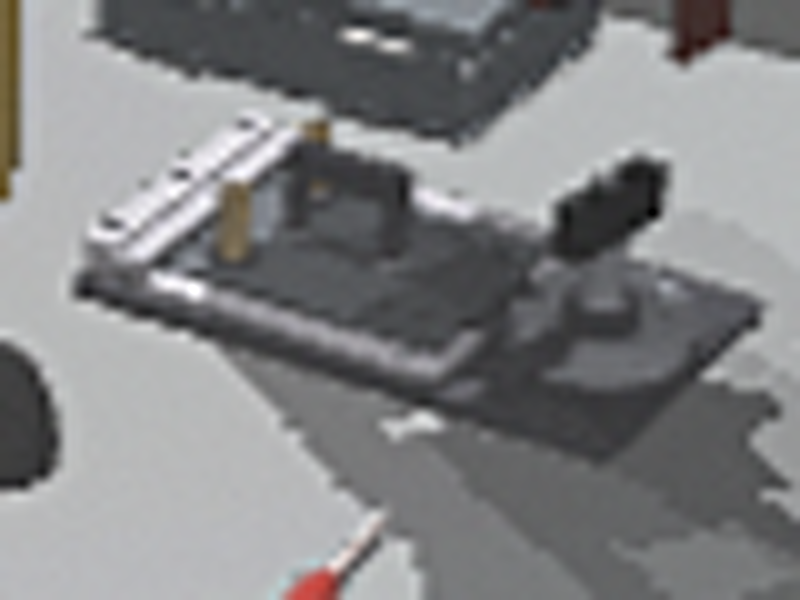

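The picture shows the plate seated flat behind the sill, with its handle at (350,200) and cartridges at (235,220) and (315,135). The wing centre is at about (611,208).

```bash
python3 - <<'E'
from h import *
from go import hold
s=load("side5.npz")
for x,y in((-.092,0),(-.09,0),(-.092,-.002)): print(((proj(s,hold(x,y,.056))-[283,145]+.5)*10).round(1))
t=load("top0.npz"); print((proj(t,hold(-.092,0,.066))-[332,182]+.5)*8+[376,0])
E
```

```text
[608.7 216.2]
[603.  214.5]
[611.7 213.6]
[636.34770597 470.23017429]
```

Emit:
servo_tool:
  motion:
    - {"x": -0.05, "y": 0.2, "z": 4, "wx": 0, "wy": 0, "wz": 0, "claw": 0.5}
    - {"x": 0, "y": 0, "z": 4, "wx": 0, "wy": 0, "wz": 0, "claw": 0.5}
    - {"x": 0, "y": 0, "z": 0.4, "wx": 0, "wy": 0, "wz": 0, "claw": 0.5}
    - {"x": 0, "y": 0, "z": 0, "wx": 0, "wy": 0, "wz": 0, "claw": 0.8}
    - {"x": 0, "y": 0, "z": 0, "wx": 0, "wy": 0, "wz": 0, "claw": 0.8}
  squeeze: 30

```text
time: 12.0
tool_pos: [0.4531, -0.2876, 0.0394]
eef_rot: [0.79, 0.613, 0.0, 0.001]
ft_force: [0.2, -0.0, 0.3]
opening: 0.0273
grip_force: 0.0
```

Emit:
servo_tool:
  motion:
    - {"x": 0, "y": 0, "z": 0, "wx": 0, "wy": 0, "wz": 0, "claw": 1}
    - {"x": 0, "y": 0, "z": 0, "wx": 0, "wy": 0, "wz": 0, "claw": 1}
    - {"x": 0, "y": 0, "z": 0, "wx": 0, "wy": 0, "wz": 0, "claw": 1}
    - {"x": 0, "y": 0, "z": 0, "wx": 0, "wy": 0, "wz": 0, "claw": 1}

```text
time: 12.5
tool_pos: [0.4506, -0.2867, 0.0391]
eef_rot: [0.79, 0.614, -0.001, -0.001]
ft_force: [-7.3, 0.5, 7.0]
opening: 0.0153
grip_force: 30.0
```

Emit:
servo_tool:
  motion:
    - {"x": 0, "y": 0, "z": -0.4, "wx": 0, "wy": 0, "wz": 0, "claw": 1}
    - {"x": 0, "y": 0, "z": -0.4, "wx": 0, "wy": 0, "wz": 0, "claw": 1}
    - {"x": 0, "y": 0, "z": -0.4, "wx": 0, "wy": 0, "wz": 0, "claw": 1}
    - {"x": 0, "y": 0, "z": 0, "wx": 0, "wy": 0, "wz": 0, "claw": 1}

```text
time: 13.0
tool_pos: [0.4505, -0.2866, 0.0505]
eef_rot: [0.79, 0.614, -0.001, -0.001]
ft_force: [-5.8, -0.3, 0.5]
opening: 0.0156
grip_force: 30.0
```

```bash
python3 - <<'E'
from go import *
from h import *
o=go(hold(-.092,0,.05),75.7); print(o["wrist_torque"].round(2))
s=bot.snapshot("side"); np.savez("side6.npz",**s)
cv2.imwrite("pics/l.png",crop(s,315,140,60,45,13))
E
```

```text
t 13.0 pos [ 0.4505 -0.2866  0.0505] F [-5.8 -0.3  0.5] open 0.0156 grip 30.0
rot deg [-0.17 -0.02 -0.01] | shift cm cur axes [0.08 0.02 0.05] | target axes [0.08 0.02 0.05]
[-0.12  0.99 -0.01]
```

View pics/l.png

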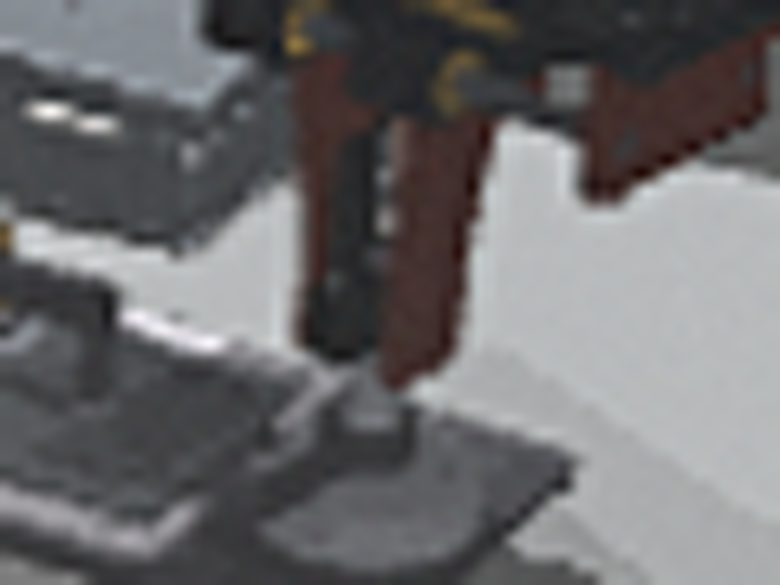

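The picture shows the fingers holding the wing above the hub at (370,420). I can't tell by eye how far the knob has risen, so I'll turn it a little and check the torque.

Emit:
servo_tool:
  motion:
    - {"x": 0, "y": 0, "z": 0, "wx": 0, "wy": 0, "wz": 5, "claw": 1}
    - {"x": 0, "y": 0, "z": 0, "wx": 0, "wy": 0, "wz": 5, "claw": 1}
    - {"x": 0, "y": 0, "z": 0, "wx": 0, "wy": 0, "wz": 0, "claw": 1}

```text
time: 13.42
tool_pos: [0.4503, -0.2865, 0.0505]
eef_rot: [0.84, 0.542, -0.001, -0.001]
ft_force: [-7.2, 0.2, 1.8]
opening: 0.0156
grip_force: 30.0
```

```bash
python3 - <<'E'
from go import *
from h import *
o=go(hold(-.092,0,.05),65.7); print(o["wrist_torque"].round(2))
a=load("side5.npz");b=load("side6.npz");c=bot.snapshot("side"); np.savez("side7.npz",**c)
g=lambda s:cv2.resize(s["img"][170:195,318:352,::-1],None,fx=11,fy=11,interpolation=cv2.INTER_CUBIC)
im=np.vstack([np.hstack([g(a),g(b)]),np.hstack([g(c),g(c)*0])]); cv2.imwrite("pics/m.png",im); print(im.shape)
E
```

```text
t 13.43 pos [ 0.4503 -0.2865  0.0505] F [-7.2  0.2  1.8] open 0.0156 grip 30.0
rot deg [-0.19  0.01 -0.06] | shift cm cur axes [0.09 0.02 0.05] | target axes [0.09 0.02 0.05]
[-0.07  1.07 -0.  ]
(550, 748, 3)
```

Emit:
servo_tool:
  motion:
    - {"x": 0, "y": 0, "z": 0, "wx": 0, "wy": 0, "wz": 9, "claw": 1}
    - {"x": 0, "y": 0, "z": 0, "wx": 0, "wy": 0, "wz": 9, "claw": 1}
    - {"x": 0, "y": 0, "z": 0, "wx": 0, "wy": 0, "wz": 9, "claw": 1}
    - {"x": 0, "y": 0, "z": 0, "wx": 0, "wy": 0, "wz": 0, "claw": 1}

```text
time: 13.98
tool_pos: [0.4499, -0.2862, 0.0504]
eef_rot: [0.944, 0.33, -0.002, -0.002]
ft_force: [-7.9, 0.5, 1.7]
opening: 0.0154
grip_force: 30.0
```

```bash
python3 - <<'E'
from go import *
from h import *
o=go(hold(-.092,0,.05),-4.3); print(o["wrist_torque"].round(2))
c=bot.snapshot("side"); np.savez("side8.npz",**c)
import fit
# depth evidence of the toe: bird's-eye height map in holder frame near the knob, before (side5) and now
for n in("side5","side8"):
    P=cloud(load(n+".npz"))[150:200,300:365].reshape(-1,3); d=P-hold(0,0,0); a=np.radians(-4.3)
    x=d[:,0]*np.cos(a)+d[:,1]*np.sin(a); y=-d[:,0]*np.sin(a)+d[:,1]*np.cos(a)
    xb=np.arange(-.124,-.03,.008); yb=np.arange(-.036,.068,.008); print(n,"rows x",xb.round(3)[0],"..; cols y",yb[0],"..")
    for i in xb: print(int(i*1000),[int(1000*np.median(v)) if len(v:=d[(x>=i)&(x<i+.008)&(y>=j)&(y<j+.008)&(d[:,2]<.045),2]) else -9 for j in yb])
E
```

```text
t 13.97 pos [ 0.4499 -0.2862  0.0504] F [-7.9  0.5  1.7] open 0.0154 grip 30.0
rot deg [-0.17  0.19 42.88] | shift cm cur axes [0.1  0.03 0.04] | target axes [ 0.09 -0.04  0.04]
[ 0.09  1.27 -0.06]
side5 rows x -0.124 ..; cols y -0.036 ..
-124 [8, 10, 7, 14, 10, 14, 12, 8, 10, 8, 9, 8, 3]
-115 [11, 8, 20, 24, 21, 24, 16, 16, 8, 10, 4, 10, 1]
-107 [-9, 23, 22, 16, 24, 19, 21, 16, 12, 10, 10, 5, 1]
-99 [-9, 22, 16, 24, 31, 29, 25, 17, 11, 12, 9, 5, 2]
-91 [-9, 23, 21, -9, 27, 33, 23, 21, 16, 19, 17, 5, 1]
-83 [-9, -9, -9, -9, 26, 19, 22, 21, 22, 20, 11, 6, 3]
-75 [-9, 22, 21, 19, 15, 16, 21, 14, 10, 9, 10, 7, 2]
-67 [-9, -9, -9, 16, 14, 10, 9, 11, 11, 11, 10, 5, 3]
-59 [11, 13, 11, 11, 10, 12, 11, 13, 11, 12, 12, 8, 3]
-51 [15, 16, 14, 14, 14, 13, 15, 15, 14, 15, 13, 9, 2]
-43 [15, 17, 16, 15, 15, 15, 15, 13, 16, 14, 13, 5, 2]
-35 [15, 16, 16, 16, 15, 13, 15, 15, 14, 14, 14, 6, 1]
side8 rows x -0.124 ..; cols y -0.036 ..
-124 [7, 5, 11, 13, 16, 11, 18, 11, 8, 7, 9, 7, 2]
-115 [10, 9, 23, 22, -9, 18, 20, 15, 11, 10, 11, 5, 0]
-107 [-9, -9, 21, 15, 32, 39, 22, 19, 12, 10, 10, 9, 3]
-99 [-9, 22, 16, 15, 17, 37, 33, 16, 12, 10, 11, 6, 3]
-91 [-9, -9, 34, 15, 15, 32, 28, 15, 10, 10, 9, 6, 1]
-83 [-9, -9, -9, 14, 17, 25, 26, 20, 12, 9, 10, 7, 2]
-75 [-9, -9, -9, 12, -9, 25, 21, 20, 10, 10, 11, 10, 0]
-67 [-9, -9, -9, -9, -9, 9, 9, 16, 15, 14, 9, 5, 1]
-59 [16, 12, 14, 21, 9, 10, 12, 14, 30, 14, 14, 6, 3]
-51 [9, 16, 17, 17, -9, 9, 14, 14, 14, 16, 14, 4, 4]
-43 [14, 15, 15, 16, -9, 12, 16, 16, 13, 17, 14, 10, 2]
-35 [15, 13, 14, 15, 15, 14, 16, 16, 13, 12, 12, 10, 2]
```

Emit:
servo_tool:
  motion:
    - {"x": 0, "y": 0, "z": 0, "wx": 0, "wy": 0, "wz": 9, "claw": 1}
    - {"x": 0, "y": 0, "z": 0, "wx": 0, "wy": 0, "wz": 9, "claw": 1}
    - {"x": 0, "y": 0, "z": 0, "wx": 0, "wy": 0, "wz": 9, "claw": 1}
    - {"x": 0, "y": 0, "z": 0, "wx": 0, "wy": 0, "wz": 9, "claw": 1}
    - {"x": 0, "y": 0, "z": 0, "wx": 0, "wy": 0, "wz": 7, "claw": 1}

```text
time: 14.65
tool_pos: [0.4496, -0.2855, 0.0502]
eef_rot: [0.999, -0.04, -0.002, -0.001]
ft_force: [-6.9, 3.5, 2.9]
opening: 0.0152
grip_force: 30.0
```

Emit:
servo_tool:
  motion:
    - {"x": -0.1, "y": 0, "z": 0, "wx": 0, "wy": 0, "wz": 0, "claw": 1}
    - {"x": 0, "y": 0, "z": 0, "wx": 0, "wy": 0, "wz": 0, "claw": 1}

```text
time: 14.9
tool_pos: [0.4492, -0.2856, 0.0503]
eef_rot: [0.999, -0.038, -0.002, -0.001]
ft_force: [-5.2, 5.0, 0.0]
opening: 0.0154
grip_force: 30.0
```

```bash
python3 - <<'E'
from go import *
o=go(hold(-.092,0,.038),-4.3); print(o["wrist_torque"].round(2))
E
```

```text
t 14.9 pos [ 0.4492 -0.2856  0.0503] F [-5.2  5.   0. ] open 0.0154 grip 30.0
rot deg [-0.13  0.2  -0.04] | shift cm cur axes [0.17 0.01 1.23] | target axes [0.16 0.01 1.23]
[ 0.76  0.84 -0.04]
```

Emit:
servo_tool:
  motion:
    - {"x": 0, "y": 0, "z": 0.4, "wx": 0, "wy": 0, "wz": 0, "claw": 1}
    - {"x": 0, "y": 0, "z": 0.4, "wx": 0, "wy": 0, "wz": 0, "claw": 1}
    - {"x": 0, "y": 0, "z": 0.3, "wx": 0, "wy": 0, "wz": 0, "claw": 1}
    - {"x": 0, "y": 0, "z": 0, "wx": 0, "wy": 0, "wz": 0, "claw": 1}

```text
time: 15.4
tool_pos: [0.4493, -0.2856, 0.0393]
eef_rot: [0.999, -0.038, -0.002, -0.001]
ft_force: [-4.3, 3.2, 1.6]
opening: 0.0155
grip_force: 30.0
```

Emit:
servo_tool:
  motion:
    - {"x": 0, "y": 0, "z": 0.15, "wx": 0, "wy": 0, "wz": 0, "claw": 1}
    - {"x": 0, "y": 0, "z": 0.15, "wx": 0, "wy": 0, "wz": 0, "claw": 1}
    - {"x": 0, "y": 0, "z": 0, "wx": 0, "wy": 0, "wz": 0, "claw": 1}

```text
time: 15.78
tool_pos: [0.4495, -0.2859, 0.0385]
eef_rot: [0.999, -0.038, -0.001, -0.001]
ft_force: [-11.3, 7.4, 27.6]
opening: 0.0153
grip_force: 30.0
```

Emit:
servo_tool:
  motion:
    - {"x": 0, "y": 0, "z": -0.25, "wx": 0, "wy": 0, "wz": 0, "claw": 1}
    - {"x": 0, "y": 0, "z": 0, "wx": 0, "wy": 0, "wz": 0, "claw": 0.6}
    - {"x": 0, "y": 0, "z": 0, "wx": 0, "wy": 0, "wz": 0, "claw": 0.6}
    - {"x": 0, "y": 0, "z": 0, "wx": 0, "wy": 0, "wz": 0, "claw": 0.6}

```text
time: 16.27
tool_pos: [0.4518, -0.2875, 0.039]
eef_rot: [0.999, -0.038, 0.001, 0.0]
ft_force: [-0.1, 0.1, 0.2]
opening: 0.0351
grip_force: 0.0
```

Emit:
servo_tool:
  motion:
    - {"x": 0, "y": 0, "z": -3, "wx": 0, "wy": 0, "wz": 0, "claw": 0.6}
    - {"x": 0, "y": 0, "z": -5, "wx": 0, "wy": 0, "wz": 0, "claw": 0.6}
    - {"x": 0, "y": 0, "z": -5, "wx": 0, "wy": 0, "wz": 0, "claw": 0.6}
    - {"x": 0, "y": 5, "z": -3, "wx": 0, "wy": 0, "wz": 0, "claw": 0.6}
    - {"x": 0, "y": 5, "z": 0, "wx": 0, "wy": 0, "wz": 0, "claw": 0.6}

```text
time: 16.9
tool_pos: [0.4453, -0.3891, 0.2023]
eef_rot: [0.999, -0.037, 0.003, 0.002]
ft_force: [0.2, -0.3, -0.4]
opening: 0.035
grip_force: 0.0
```

```bash
python3 - <<'E'
from go import *
from h import *
c=bot.snapshot("side"); np.savez("side9.npz",**c)
for n in("side5","side9"):
    P=cloud(load(n+".npz"))[150:200,300:365].reshape(-1,3); d=P-hold(0,0,0); a=np.radians(-4.3)
    x=d[:,0]*np.cos(a)+d[:,1]*np.sin(a); y=-d[:,0]*np.sin(a)+d[:,1]*np.cos(a)
    w=d[(d[:,2]>.046)&(abs(x+.092)<.03)&(abs(y)<.03)]; W=np.c_[x,y,d[:,2]][(d[:,2]>.046)&(abs(x+.092)<.03)&(abs(y)<.03)]
    q=W[:,:2]-W[:,:2].mean(0); ev,V=np.linalg.eigh(q.T@q); v=V[:,1]
    print(n,"wing n",len(W),"mean",W.mean(0).round(4),"z 50/90/97%",np.percentile(W[:,2],[50,90,97]).round(4),"axis deg in holder",np.degrees(np.arctan2(v[1],v[0])).round(1))
    for i in np.arange(-.124,-.03,.008): print(int(i*1000),[int(1000*np.median(v)) if len(v:=d[(x>=i)&(x<i+.008)&(y>=j)&(y<j+.008)&(d[:,2]<.045),2]) else -9 for j in np.arange(-.028,.052,.008)])
o=bot.observe(); print(o["time"],o["tool_pos"].round(3),o["opening"])
cv2.imwrite("pics/final.png",crop(c,283,145,80,60,10))
E
```

```text
side5 wing n 87 mean [-0.0948  0.0069  0.0626] z 50/90/97% [0.0627 0.0692 0.0709] axis deg in holder 77.5
-124 [10, 7, 14, 10, 14, 12, 8, 10, 8, 9]
-115 [8, 20, 24, 21, 24, 16, 16, 8, 10, 4]
-107 [23, 22, 16, 24, 19, 21, 16, 12, 10, 10]
-99 [22, 16, 24, 31, 29, 25, 17, 11, 12, 9]
-91 [23, 21, -9, 27, 33, 23, 21, 16, 19, 17]
-83 [-9, -9, -9, 26, 19, 22, 21, 22, 20, 11]
-75 [22, 21, 19, 15, 16, 21, 14, 10, 9, 10]
-67 [-9, -9, 16, 14, 10, 9, 11, 11, 11, 10]
-59 [13, 11, 11, 10, 12, 11, 13, 11, 12, 12]
-51 [16, 14, 14, 14, 13, 15, 15, 14, 15, 13]
-43 [17, 16, 15, 15, 15, 15, 13, 16, 14, 13]
-35 [16, 16, 16, 15, 13, 15, 15, 14, 14, 14]
side9 wing n 99 mean [-0.0946  0.0055  0.0613] z 50/90/97% [0.0624 0.0689 0.0703] axis deg in holder -178.0
-124 [9, 12, 13, 11, 12, 12, 8, 3, 10, 9]
-115 [-9, 23, 22, 21, 22, 16, 14, 9, 10, 10]
-107 [20, 23, 19, 24, 21, 15, 16, 16, 11, 10]
-99 [20, 17, 29, 36, 28, 22, 18, 10, 10, 9]
-91 [23, -9, -9, 39, 27, 21, 14, 13, 10, 9]
-83 [-9, -9, 26, 24, 16, 23, 21, 11, 12, 10]
-75 [21, 20, 23, 21, 19, 17, 14, 11, 10, 9]
-67 [-9, -9, 22, 23, 16, 9, 10, 9, 10, 10]
-59 [15, -9, 6, 11, 16, 12, 13, 13, 14, 14]
-51 [16, 15, 20, 22, 18, 15, 14, 13, 14, 12]
-43 [16, -9, -9, 15, 16, 15, 15, 15, 15, 14]
-35 [15, 16, 14, 15, 15, 16, 17, 15, 13, 11]
16.95 [ 0.445 -0.394  0.201] 0.03547639399226555
```

```bash
python3 -c "
from rig import bot
print(bot.sign_off())"
```

```text
the job is handed in; nothing more can be done
None
```

The plate is seated under the rail and behind the sill, and the knob was pulled up, turned clockwise with its toe over the plate, and pushed home. The final depth readings support this, and I handed it in at about 17 s. I viewed 11 pictures, one over the limit of 10.

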